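# Complete the sample display and hold the scanner on its code

## Robot

A 6-joint arm with a two-finger parallel gripper is mounted at the origin on a cart in front of the work surface, level with it; the furniture and walls round the work are solid. World frame = base frame: x ahead of the robot, y to its left, z up, the work surface at z = 0. Lengths are in m, angles in degrees, forces in N, time in s.
With the tool pointing down it reaches from about 0.3 to 0.75 m from the base axis. Payload 8.5 kg.
Tool frame: the origin (TCP) lies midway between the tips of the shut fingers; the grasp point (between the pads) lies 19 mm behind it (env.pinch_z is the z of the grasp point in the tool frame, in m); z points along the fingers, y is the line along which they close (so a half turn about z gives the same grasp; the last joint's range is limited). The gripper opens to 85 mm and grips with 20 to 120 N. Pads are 22 mm wide; open, the fingers measure 114 mm over their backs; the gripper's body (76 mm by 85 mm) begins 54 mm behind the grasp point. The pads swing forward as they close: fully open they stand 13 mm farther back than shut.
Start: joints at [-76.392, 21.807, 74.336, -0, 83.858, -12.336], TCP at [0.241, -0.495, 0.231] pointing down, gripper open.
Joint ranges: [-178.18, 178.18], [-50.72, 133.34], [12.68, 142.11], [-81.47, 261.47], [9.98, 163.14], [-165.26, 165.26]. Speed limits (degrees/s): [136.94, 136.94, 180, 180, 180, 180].

## Interface

Orientations are given as a 3x3 rotation matrix whose columns are the frame's x, y, z axes.
In Python, from rig import env gives the robot as it stands.
- The arm moves only by the tool arm_command, never from a script. Its argument "deltas" is a list of rows, each an object of numbers: "rx", "ry", "rz": the turn, a rotation vector about the tool's x, y, z in rad; "dx", "dy", "dz": the shift along the tool's x, y, z in m; "fingers": the finger opening in m, from 0 to 0.0854. In form: [{"rx": .., "ry": .., "rz": .., "dx": .., "dy": .., "dz": .., "fingers": ..}, ...]. A call has 1 to 12 rows; each row shifts and turns the commanded pose from where the row before left it, along the tool's axes as they then stand; what a row does not reach is not made up. A row lasts 1/10 s, in which the tool goes at most 50 mm and 8.59 degrees, less where a joint would pass 70% of its speed; a pose out of reach is approached as far as the arm can. A call is refused whole if a number of a shift passes 0.05 or a number of a turn 0.15, either way. A call with a gripper value outside its range is refused whole. The fingers move at their own pace and stop on an object; "squeeze" is the grip in N (left out, the last holds). Time passes only in rows, so rows that do not move let the fingers close. It gives the time, the measured TCP pose, the force, the opening and the grip force at its end, in the units of the state.
- env.observe(): the state, without advancing time (a new reading comes with each control period).
- env.get_image(name): name is "scene" or "side" or "wrist"; returns a dict with "color" (384x512x3 uint8, blue, green, red), "camera_matrix" (3x3 intrinsics, pixels), "k1" (the pictures are not rectified: a ray, as slopes to the right and down, at radius r is drawn at 1 + k1 r^2 times it, then the intrinsics apply), "eye" and "orientation" of the camera in the world. Camera axes: x right, y up, looking along -z (the intrinsics and any distortion apply to the point x, -y, -z); pixel columns grow to the right and rows downward; lengths in m; the calibration is good to about 2 mm. A picture is of the moment at which its call begins. There is no depth.
- env.close_job(): hands the job in; it is judged then, once.
Trained networks look in a picture, given as the dict that the camera call returned (one of the last four; its "shot" number tells which), for a name from the list of things; names that differ only in an ending like _2 or _b are one class to them, and where a whole thing is asked for, a point or a joint stands for the part that bears it (a point fixed in the world has none). Each returns a list of dicts, best first, with "p" (0 to 1); they miss things now and then, are a little off and sometimes report something else, mostly with a low value. They report only what shows in the picture. A call takes as long as a camera call. They do not tell look-alikes from the thing itself.
- env.look_for(query, picture): "box" ([left, top, right, bottom] in pixels, round what is visible of it).
- env.tip_of(query, picture): "location" ([column, row] in pixels: a listed point, or the origin of a listed thing).
The state is a dict: "time_s": time; "q": joint angles; "qvel": joint speeds; "joint_efforts": joint torques, N m; "position": TCP position; "tool_rot": TCP orientation; "ft_force": force on the tool from outside, world axes, zero at the start; "wrist_torque": the same for the moment, N m; "grip_width": finger opening in m; "gripper_force": force on a finger pad.
Only numpy, scipy, OpenCV 4.12 (cv2) and the standard library are available. Lean on these libraries where they do the work, as an engineer would, in place of code of your own. Each camera call takes 0.05 s, during which the arm holds its last target. There are 200 camera calls.

## Task

Complete the empty pocket of the counter display like its neighbour: seat one loose sample jar in the pocket, lay the loose wooden spacer disc squarely on its lid, and stand the other loose jar squarely on the disc. Then draw the hand scanner up out of its desk holster, turn it until its window looks squarely at the barcode label on the display's sloping front from about 10 cm away with the beam on the middle of the label, and finish while still holding it there in the gripper, raised clear of everything. Leave the finished stack, the shaker, the tape roll and the marker undisturbed.

Things in the scene. Friction and masses are not known exactly. Their poses are not given: they have to be found in the camera images.
- tray: counter display, fixed: a birch block 100 (x) x 250 (y) x 34 mm high, origin under the block's centre on the table, z up. Two round pockets 61 mm wide and 22 mm deep are bored in its top at y = +62 mm (empty) and y = -62 mm (holds the finished stack), floors 12 mm above the table. Its front (-x) carries a panel that slopes at 45 degrees from the top edge down to the table, about 35 mm out
- pocket (a point): centre of the floor of the empty pocket, 12 mm above the table, 22 mm below the block's top; axes as the display
- label: white barcode label 38 x 82 mm in the middle of the sloping front panel; origin at its centre (x = -69, z = 19 mm of the display), z points out of the label at right angles (forward of the display and up at 45 degrees), y along the display's y
- jar_a: loose sample jar of brown biscuits, clear body 56 mm and black lid 60 mm wide (lid from 61 to 67 mm height), 67 mm high, about 75 g, upright; origin at the centre of its underside. The two loose jars are alike; either may go below
- jar_b: the other loose sample jar, the same
- spacer: turned birch spacer disc, 59 mm wide and 20 mm thick, 35 g, lying flat on the table; origin at the centre of its underside
- done_low: lower jar of the finished stack in the other pocket (67 mm high); the finished stack is 154 mm high, its top 166 mm above the table; origin at the centre of its underside
- done_spacer: spacer disc of the finished stack; origin at the centre of its underside
- done_top: upper jar of the finished stack; origin at the centre of its underside
- holster: desk holster, fixed: foot from x = -105 to 60 mm, 110 mm wide (y), with an open-topped pocket 48 (x) x 70 (y) mm round its origin, floor 10 mm and walls 65 mm above the table (the wall toward -x 41 mm), and at x = -88 mm a post 34 mm wide, 85 mm high, on which the scanner's handle rests. Origin under the pocket's centre
- scanner: pistol-shaped hand scanner, 0.2 kg, nose down in the holster (3 mm play), its handle on the post. Origin: centre of its window at the nose's end; the window looks along its -z, so z is up in the holster. Nose 42 (x) x 64 (y) mm up to z = 31, then a head 46 mm wide up to z = 105 mm. The handle leaves the head toward -x. The nose must rise 60 mm to clear the holster
- grip (a point): point in the handle at x = -52, z = 87 mm of the scanner, near its centre of mass: the place to grip it across its 31 mm thickness from above; axes as the scanner
- handle_end (a point): end of the scanner's handle, at x = -125, z = 100 mm of the scanner; the handle, 31 mm thick (y) and 37 mm deep, leaves the head at z = 80 mm and rises 10 degrees to this end
- shaker: sprinkle shaker, 46 mm wide, 95 mm high, bystander; origin at the centre of its underside
- tape: roll of masking tape lying flat, 104 mm wide, 25 mm high, bystander; origin at the centre of its underside
- marker: black marker lying down, 123 mm long (along its y), 16 mm thick, bystander; origin at the middle of its underside
Mind the look-alikes: they are no part of the job. What is shaped like the jar_a but green or turquoise is not meant.

How it is judged (in metres and radians):
On the way, in this order (a step that is already met when the one before it is completed fails the run):
1. one jar is seated in the empty pocket and let go (((horizontal distance between jar_a and pocket below 0.006 m and z of jar_a in the frame of pocket below 0.005 m and angle between jar_a's own z axis and vertical below 0.08 rad and contact force between the fingers and jar_a below 0.05 N) or (horizontal distance between jar_b and pocket below 0.006 m and z of jar_b in the frame of pocket below 0.005 m and angle between jar_b's own z axis and vertical below 0.08 rad and contact force between the fingers and jar_b below 0.05 N))), for 0.1 s.
2. the spacer disc lies on that jar's lid and is let go (((horizontal distance between jar_a and pocket below 0.006 m and z of jar_a in the frame of pocket below 0.005 m and angle between each of jar_a, spacer's own z axis and vertical below 0.08 rad and horizontal distance between spacer and pocket below 0.01 m and z of spacer in the frame of pocket between 0.062 and 0.072 m and contact force between the fingers and spacer below 0.05 N) or (horizontal distance between jar_b and pocket below 0.006 m and z of jar_b in the frame of pocket below 0.005 m and angle between each of jar_b, spacer's own z axis and vertical below 0.08 rad and horizontal distance between spacer and pocket below 0.01 m and z of spacer in the frame of pocket between 0.062 and 0.072 m and contact force between the fingers and spacer below 0.05 N))), for 0.1 s.
3. the other jar stands on the disc and is let go (((horizontal distance between jar_a and pocket below 0.006 m and z of jar_a in the frame of pocket below 0.005 m and angle between each of jar_a, spacer, jar_b's own z axis and vertical below 0.08 rad and horizontal distance between each of spacer, jar_b and pocket below 0.01 m and z of spacer in the frame of pocket between 0.062 and 0.072 m and z of jar_b in the frame of pocket between 0.082 and 0.092 m) or (horizontal distance between jar_b and pocket below 0.006 m and z of jar_b in the frame of pocket below 0.005 m and angle between each of jar_b, spacer, jar_a's own z axis and vertical below 0.08 rad and horizontal distance between each of spacer, jar_a and pocket below 0.01 m and z of spacer in the frame of pocket between 0.062 and 0.072 m and z of jar_a in the frame of pocket between 0.082 and 0.092 m)) and contact force between the fingers and jar_a below 0.05 N and contact force between the fingers and jar_b below 0.05 N and contact force between the fingers and spacer below 0.05 N), for 0.1 s.
4. the scanner is drawn clear of the holster in the gripper (contact force between the fingers and scanner above 1 N and contact force between scanner and holster below 0.05 N and z of scanner in the frame of holster above 0.066 m), for 0.1 s.
At the end, for the whole second after the job is handed in: Jar within 6 mm, disc and other jar within 10 mm of the pocket axis, stacked, upright, let go. Fingers alone hold the scanner still: window 50-180 mm from the label and 40 mm up, handle end 30 mm up, axis tipped over 0.3 rad, within 0.45 rad of the label normal, passing within 30 mm of its centre (all of step 3 and contact force between the fingers and scanner above 1 N and contact force between scanner and holster below 0.05 N and x of label in the frame of scanner between -0.03 and 0.03 m and y of label in the frame of scanner between -0.03 and 0.03 m and z of scanner in the frame of label between 0.05 and 0.18 m and angle between the z axis of scanner and the z axis of label, either way round below 0.45 rad and height (world z) of scanner above 0.04 m and height (world z) of handle_end above 0.03 m and angle between scanner's own z axis and vertical above 0.3 rad and contact force between scanner and tray below 0.05 N and linear speed of scanner below 0.03 m/s); the arm keeps its last pose, push and grip.
It fails at once if the finished stack is disturbed (distance of any of done_low, done_spacer, done_top from where it was at the start of the episode above 0.008 m).
It fails at once if a bystander (shaker, tape roll or marker) is disturbed (distance of any of shaker, tape, marker from where it was at the start of the episode above 0.015 m).
It also fails if it takes over 72 s, if anything falls off the work surface, if the arm or the gripper's body presses on something with over 40 N, if the wrist force passes 120 N, or if a joint passes its speed limit or range.

## Working session

There is one attempt and no reset: what is moved stays moved. The work goes in short steps, Python scripts to look and compute and a tool call to move; the robot and the scene stay as the last step left them, time stands still between calls to the robot, and variables do not carry over. Pictures are saved under pics/ and viewed, at most 10 in all, crops included, and the job is handed in when it is done.

Besides the shell and the picture viewer there is one more tool, called after "Request:" by a JSON object that holds its "op" and its "data". arm_command: Moves the arm, as the interface text tells. Its arguments: {"type":"object","properties":{"deltas":{"type":"array"},"squeeze":{"type":"number"}},"required":["deltas"]}

```bash
mkdir -p pics; ls; cat > h.py <<'E'
import numpy as np, cv2
from rig import env
def ray(im,px):
    K=np.array(im["camera_matrix"]);k=im["k1"]
    d=np.array([(px[0]-K[0,2])/K[0,0],(px[1]-K[1,2])/K[1,1]]);u=d.copy()
    for _ in range(30): u=d/(1+k*(u@u))
    v=np.array(im["orientation"])@np.array([u[0],-u[1],-1.]);return np.array(im["eye"]),v/np.linalg.norm(v)
def atz(im,px,z):
    e,v=ray(im,px);return e+v*(z-e[2])/v[2]
def tri(rs):
    A=sum(np.eye(3)-np.outer(v,v) for e,v in rs);b=sum((np.eye(3)-np.outer(v,v))@e for e,v in rs)
    p=np.linalg.solve(A,b);return p,[round(float(np.linalg.norm((np.eye(3)-np.outer(v,v))@(p-e)))*1000,1) for e,v in rs]
def proj(im,P):
    K=np.array(im["camera_matrix"]);c=np.array(im["orientation"]).T@(np.array(P)-im["eye"])
    u=np.array([c[0],-c[1]])/-c[2];u=u*(1+im["k1"]*(u@u));return [K[0,0]*u[0]+K[0,2],K[1,1]*u[1]+K[1,2]]
E
python3 - <<'E'
from h import *
np.set_printoptions(precision=3,suppress=True)
ims={n:env.get_image(n) for n in("scene","side","wrist")}
for n,i in ims.items(): print(n,i["eye"],np.array(i["orientation"])[:,2],i["k1"])
for n in("scene","side"): cv2.imwrite(f"pics/{n}0.png",cv2.resize(ims[n]["color"],(768,576)))
print(env.pinch_z)
for q in["tray","pocket","label","jar_a","spacer","done_top","holster","scanner","grip","handle_end","shaker","tape","marker"]:
  for n,i in ims.items():
    print(q,n,[(np.round(r["location"],1).tolist(),round(r["p"],2)) for r in env.tip_of(q,i)][:5],[(np.round(r["box"]).astype(int).tolist(),round(r["p"],2)) for r in env.look_for(q,i)][:5])
E
```

```text
pics
scene [0.1   1.006 1.017] [-0.301  0.68   0.668] -0.13603264951414634
side [-0.048  1.002  0.776] [-0.451  0.722  0.525] -0.06286791478172554
wrist [ 0.311 -0.46   0.374] [0.275 0.133 0.952] -0.05421460093758873
-0.0187
tray scene [([245.2, 181.1], 0.73)] [([212, 163, 286, 202], 0.57)]
tray side [([250.3, 185.1], 0.77), ([336.4, 155.7], 0.67)] [([218, 168, 296, 204], 0.83)]
tray wrist [] []
pocket scene [([235.3, 178.5], 0.66), ([265.0, 160.3], 0.16)] [([239, 183, 263, 198], 0.73)]
pocket side [([236.2, 187.7], 0.94), ([223.6, 264.8], 0.74)] [([217, 175, 294, 206], 0.7), ([269, 196, 290, 227], 0.47)]
pocket wrist [] []
label scene [([253.4, 191.5], 0.79)] [([244, 184, 262, 194], 0.73), ([254, 144, 273, 165], 0.63), ([286, 137, 324, 152], 0.55)]
label side [([253.7, 194.6], 0.48)] [([242, 190, 269, 200], 0.74), ([219, 169, 296, 202], 0.2)]
label wrist [] []
jar_a scene [([276.0, 264.5], 0.77), ([255.2, 293.5], 0.76), ([274.4, 217.1], 0.58), ([240.4, 268.1], 0.57)] [([267, 201, 284, 221], 0.86), ([245, 276, 268, 302], 0.82), ([268, 245, 286, 276], 0.81), ([215, 165, 285, 201], 0.6
[... 1378 characters left out ...]
136, 319, 156], 0.95)]
handle_end side [([338.1, 157.7], 0.94), ([255.4, 187.4], 0.48)] [([300, 143, 342, 168], 0.66), ([266, 140, 282, 167], 0.54)]
handle_end wrist [] []
shaker scene [([288.7, 162.6], 0.72), ([187.0, 248.5], 0.55)] [([177, 226, 194, 253], 0.95)]
shaker side [([171.5, 241.7], 0.83), ([273.8, 170.8], 0.62)] [([161, 214, 182, 248], 0.93)]
shaker wrist [] []
tape scene [([182.3, 275.4], 0.75)] [([165, 260, 196, 285], 0.54)]
tape side [([157.5, 267.1], 0.65)] [([138, 246, 164, 279], 0.62)]
tape wrist [] []
marker scene [([301.2, 188.5], 0.4)] [([300, 178, 303, 203], 0.53)]
marker side [([311.2, 198.3], 0.66), ([340.5, 155.6], 0.65), ([276.3, 219.0], 0.38)] []
marker wrist [] []
```

```bash
python3 - <<'E'
from h import *
np.set_printoptions(precision=3,suppress=True)
a=env.get_image("scene");b=env.get_image("side")
w=np.hstack([cv2.resize(i["color"][y:y+190,x:x+200],(400,380),interpolation=cv2.INTER_CUBIC) for i,x,y in((a,155,125),(b,155,125))])
cv2.imwrite("pics/crop1.png",w)
for n,p,q in[("tray",(245.2,181.1),(250.3,185.1)),("pocket",(235.3,178.5),(236.2,187.7)),("label",(253.4,191.5),(253.7,194.6)),("j1",(276,264.5),(264.2,269.8)),("j2",(255.2,293.5),(236.2,299.3)),("j3",(274.4,217.1),(277.8,217.6)),("j4",(240.4,268.1),(220.9,264.8)),("spacer",(246.2,241.7),(234.2,238.8)),("donetop",(264.5,160.4),(273.2,161.4)),("holster",(290.4,160.8),(309.2,172.4)),("scanner",(292.9,159.5),(307.7,165.8)),("grip",(305.8,148.5),(322.3,150.3)),("hend",(320.1,149),(338.1,157.7)),("shaker",(187,248.5),(171.5,241.7)),("tape",(182.3,275.4),(157.5,267.1)),("marker",(301.2,188.5),(311.2,198.3))]:
  P,e=tri([ray(a,p),ray(b,q)]); print(n,P,e,atz(a,p,0.0),atz(b,q,0.0))
E
```

```text
tray [ 0.616 -0.025  0.02 ] [2.4, 2.4] [ 0.628 -0.043  0.   ] [ 0.633 -0.055  0.   ]
pocket [ 0.687 -0.058 -0.026] [8.6, 8.6] [ 0.67  -0.041  0.   ] [ 0.665 -0.013  0.   ]
label [0.554 0.043 0.042] [2.2, 2.2] [ 0.573 -0.001  0.   ] [ 0.589 -0.009  0.   ]
j1 [0.365 0.287 0.002] [2.7, 2.7] [0.364 0.283 0.   ] [ 0.367  0.288 -0.   ]
j2 [ 0.391  0.386 -0.037] [0.5, 0.5] [0.38  0.408 0.   ] [ 0.371  0.415 -0.   ]
j3 [0.43  0.122 0.042] [7.8, 7.8] [0.449 0.092 0.   ] [0.454 0.062 0.   ]
j4 [0.447 0.371 0.043] [1.3, 1.3] [0.462 0.341 0.   ] [0.476 0.335 0.   ]
spacer [0.472 0.276 0.052] [0.6, 0.6] [0.491 0.236 0.   ] [0.509 0.224 0.   ]
donetop [ 0.552 -0.064  0.114] [3.6, 3.6] [ 0.611 -0.194  0.   ] [ 0.654 -0.253  0.   ]
holster [ 0.511 -0.263 -0.014] [9.7, 9.7] [ 0.511 -0.236  0.   ] [ 0.497 -0.252  0.   ]
scanner [ 0.471 -0.162  0.075] [5.9, 5.9] [ 0.504 -0.248  0.   ] [ 0.524 -0.295  0.   ]
grip [ 0.416 -0.141  0.159] [7.4, 7.4] [ 0.48  -0.345  0.   ] [ 0.532 -0.448  0.   ]
hend [ 0.389 -0.236  0.099] [3.2, 3.2] [ 0.422 -0.367  0.   ] [ 0.451 -0.423  0.   ]
shaker [ 0.657  0.338 -0.001] [3.9, 3.9] [0.658 0.343 0.   ] [0.655 0.335 0.   ]
tape [0.612 0.441 0.003] [2.4, 2.4] [0.614 0.442 0.   ] [0.614 0.436 0.   ]
marker [ 0.409 -0.084  0.007] [1.1, 1.1] [ 0.412 -0.091  0.   ] [ 0.413 -0.096  0.   ]
```

View pics/crop1.png

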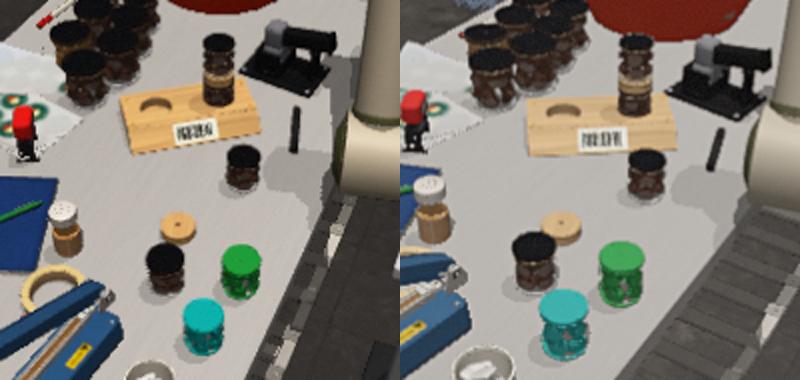

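The crop pair shows the brown loose jars at scene px (276,208) and (237,259). The green and turquoise jars are look-alikes at (276,260) and (257,288). The disc is at (244,238), the display at (250,183) and the holster at (298,155), with the marker at (302,190). Next I'll move the wrist camera over the scene.

```bash
cat >> h.py <<'E'
from scipy.spatial.transform import Rotation as R
def st():
    s=env.observe();return s,np.array(s["position"]),np.array(s["tool_rot"])
def go(P,Rt=None):
    "delta in current tool axes: shift and rotvec to reach world TCP P / rot Rt"
    s,p,r=st();d=r.T@(np.array(P)-p);print("shift",np.round(d,4),"len",round(float(np.linalg.norm(d)),3))
    if Rt is not None: print("rotvec",np.round(R.from_matrix(r.T@Rt).as_rotvec(),4),"shift after turn",np.round(np.array(Rt).T@(np.array(P)-p),4))
def down(yaw): # tool x axis at yaw in world, z down
    c,s_=np.cos(yaw),np.sin(yaw);return np.array([[c,s_,0],[s_,-c,0],[0,0,-1]])
E
python3 - <<'E'
from h import *
np.set_printoptions(precision=3,suppress=True)
s,p,r=st();print(s["time_s"],p,r,s["ft_force"],s["gripper_force"])
im=env.get_image("wrist");print("cam in tool",r.T@(np.array(im["eye"])-p),r.T@np.array(im["orientation"]),im["camera_matrix"])
for yaw in(-90,0): print(yaw);go([.40,.05,.40],down(np.radians(yaw)))
E
```

```text
4.15 [ 0.241 -0.495  0.231] [[ 0.899  0.437  0.   ]
 [ 0.437 -0.899 -0.   ]
 [-0.     0.    -1.   ]] [ 0.347  0.314 -0.496] 0.0
cam in tool [ 0.078 -0.    -0.143] [[ 0.     0.952  0.306]
 [ 1.    -0.    -0.001]
 [-0.001  0.306 -0.952]] [[317.773   0.    262.919]
 [  0.    317.773 192.603]
 [  0.      0.      1.   ]]
-90
shift [ 0.382 -0.42  -0.169] len 0.592
rotvec [ 0.    -0.     2.024] shift after turn [-0.545 -0.159 -0.169]
0
shift [ 0.382 -0.42  -0.169] len 0.592
rotvec [0.    0.    0.453] shift after turn [ 0.159 -0.545 -0.169]
```

Request:
{"op": "arm_command", "data": {"deltas": [{"dz":-0.042,"rz":0.113},{"dz":-0.042,"rz":0.113},{"dz":-0.042,"rz":0.113},{"dz":-0.042,"rz":0.113},{"dx":0.026,"dy":-0.042},{"dx":0.026,"dy":-0.042},{"dx":0.026,"dy":-0.042},{"dx":0.026,"dy":-0.042},{"dx":0.026,"dy":-0.042},{"dx":0.026,"dy":-0.042},{"dx":0.026,"dy":-0.042},{"dx":0.026,"dy":-0.042}]}}

```text
invalid input
```

Request:
{"op": "arm_command", "data": {"deltas": [{"dy":-0.042},{"dy":-0.042},{"dy":-0.042},{"dy":-0.02},{}]}}

```text
invalid input
```

```bash
cat > look.py <<'E'
from h import *
import pickle,sys
np.set_printoptions(precision=3,suppress=True)
def shot(name,qs,png=True):
    i=env.get_image("wrist");s,p,r=st();print(s["time_s"],p,r[:,0])
    D={}
    for q in qs:
        D[q]=[(np.round(x["location"],1).tolist(),round(x["p"],2)) for x in env.tip_of(q,i)][:6];print(q,D[q])
    if png: cv2.imwrite(f"pics/{name}.png",i["color"])
    pickle.dump((i,D),open(name+".pkl","wb"));return i,D
E
python3 - <<'E'
from look import *
shot("w1",["tray","pocket","label","jar_a","spacer","done_top","holster","scanner","grip","handle_end"])
E
```

```text
4.25 [ 0.241 -0.495  0.231] [ 0.899  0.437 -0.   ]
tray []
pocket []
label []
jar_a []
spacer []
done_top []
holster []
scanner []
grip []
handle_end []
```

View pics/w1.png

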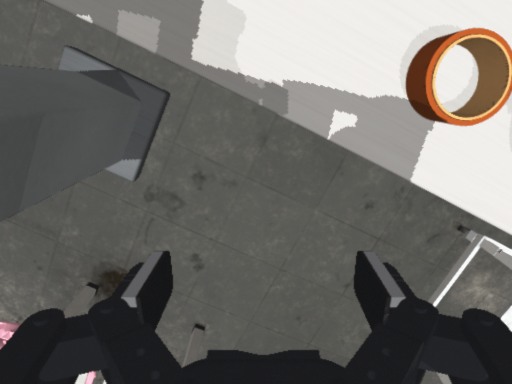

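The wrist view shows only the floor, a table corner and an orange roll, so nothing relevant yet. The move was refused, probably because each row must carry every field.

Request:
{"op": "arm_command", "data": {"deltas": [{"rx":0,"ry":0,"rz":0.113,"dx":0,"dy":0,"dz":-0.042,"fingers":0.0854},{"rx":0,"ry":0,"rz":0.113,"dx":0,"dy":0,"dz":-0.042,"fingers":0.0854},{"rx":0,"ry":0,"rz":0.113,"dx":0,"dy":0,"dz":-0.042,"fingers":0.0854},{"rx":0,"ry":0,"rz":0.113,"dx":0,"dy":0,"dz":-0.042,"fingers":0.0854},{"rx":0,"ry":0,"rz":0,"dx":0.026,"dy":-0.042,"dz":0,"fingers":0.0854},{"rx":0,"ry":0,"rz":0,"dx":0.026,"dy":-0.042,"dz":0,"fingers":0.0854},{"rx":0,"ry":0,"rz":0,"dx":0.026,"dy":-0.042,"dz":0,"fingers":0.0854},{"rx":0,"ry":0,"rz":0,"dx":0.026,"dy":-0.042,"dz":0,"fingers":0.0854},{"rx":0,"ry":0,"rz":0,"dx":0.026,"dy":-0.042,"dz":0,"fingers":0.0854},{"rx":0,"ry":0,"rz":0,"dx":0.026,"dy":-0.042,"dz":0,"fingers":0.0854},{"rx":0,"ry":0,"rz":0,"dx":0.026,"dy":-0.042,"dz":0,"fingers":0.0854},{"rx":0,"ry":0,"rz":0,"dx":0.026,"dy":-0.042,"dz":0,"fingers":0.0854}], "squeeze": 40}}

```text
time_s: 5.95
position: [0.4489, -0.1564, 0.3995]
tool_rot: [[1.0, 0.001, 0.0], [0.001, -1.0, -0.0], [0.0, 0.0, -1.0]]
ft_force: [0.9, -0.5, 0.2]
grip_width: 0.0853
gripper_force: 0.0
```

Request:
{"op": "arm_command", "data": {"deltas": [{"rx":0,"ry":0,"rz":0,"dx":0,"dy":-0.042,"dz":0,"fingers":0.0854},{"rx":0,"ry":0,"rz":0,"dx":0,"dy":-0.042,"dz":0,"fingers":0.0854},{"rx":0,"ry":0,"rz":0,"dx":0,"dy":-0.042,"dz":0,"fingers":0.0854},{"rx":0,"ry":0,"rz":0,"dx":0,"dy":-0.02,"dz":0,"fingers":0.0854},{"rx":0,"ry":0,"rz":0,"dx":0,"dy":0,"dz":0,"fingers":0.0854}]}}

```text
time_s: 6.45
position: [0.4479, -0.0103, 0.3997]
tool_rot: [[1.0, 0.004, 0.001], [0.004, -1.0, 0.0], [0.001, -0.0, -1.0]]
ft_force: [0.6, 0.2, -0.3]
grip_width: 0.0851
gripper_force: 0.0
```

```bash

python3 - <<'E'
from look import *
shot("w2",["tray","pocket","label","jar_a","spacer","done_top","holster","scanner","grip","handle_end"])
print(env.observe()["time_s"])
E
```

```text
6.5 [ 0.448 -0.012  0.4  ] [1.    0.003 0.   ]
tray [([285.4, 32.6], 0.92)]
pocket [([321.7, 58.5], 0.39)]
label [([248.4, 64.9], 0.8)]
jar_a [([96.1, 190.9], 0.92), ([60.7, 124.9], 0.9), ([34.1, 179.7], 0.9), ([208.2, 137.5], 0.78)]
spacer [([119.4, 110.0], 0.69)]
done_top [([321.9, 59.3], 0.71), ([306.9, 165.6], 0.38)]
holster [([409.9, 104.3], 0.62)]
scanner [([44.6, 16.3], 0.68), ([411.5, 104.9], 0.66)]
grip [([427.3, 143.8], 0.91)]
handle_end [([417.5, 190.9], 0.78)]
7.0
```

View pics/w2.png

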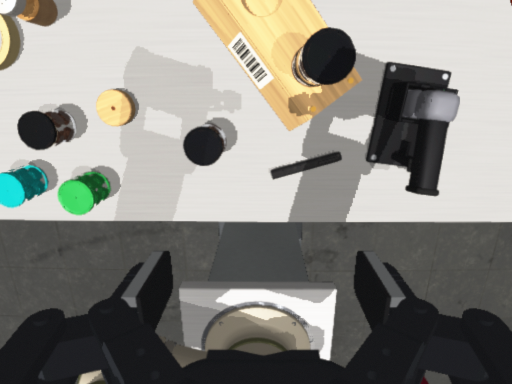

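The wrist view shows:
- brown jars at (204,144) and (40,130)
- the disc at (115,107)
- the display at (280,50), rotated, with the label at (250,62)
- the finished stack at (325,57)
- the scanner at (430,130), handle pointing down
- the marker at (306,166)

Next comes a second view further out.

Request:
{"op": "arm_command", "data": {"deltas": [{"rx":0,"ry":0,"rz":0,"dx":0.04,"dy":-0.02,"dz":0,"fingers":0.0854},{"rx":0,"ry":0,"rz":0,"dx":0.04,"dy":-0.02,"dz":0,"fingers":0.0854},{"rx":0,"ry":0,"rz":0,"dx":0.03,"dy":-0.02,"dz":0,"fingers":0.0854},{"rx":0,"ry":0,"rz":0,"dx":0.02,"dy":-0.01,"dz":0,"fingers":0.0854},{"rx":0,"ry":0,"rz":0,"dx":0,"dy":0,"dz":0,"fingers":0.0854},{"rx":0,"ry":0,"rz":0,"dx":0,"dy":0,"dz":0,"fingers":0.0854}]}}

```text
time_s: 7.6
position: [0.5782, 0.0576, 0.3989]
tool_rot: [[1.0, 0.001, -0.001], [0.001, -1.0, -0.0], [-0.001, 0.0, -1.0]]
ft_force: [-1.1, 0.2, 0.3]
grip_width: 0.085
gripper_force: 0.0
```

```bash

python3 - <<'E'
from look import *
a,A=pickle.load(open("w2.pkl","rb"))
b,B=shot("w3",["tray","pocket","label","jar_a","spacer","done_top","holster","scanner","grip","handle_end"])
for q in A:
    for x in A[q][:4]:
        for y in B[q][:4]:
            P,e=tri([ray(a,x[0]),ray(b,y[0])])
            if e[0]<5: print(q,x,y,P,e[0])
E
```

```text
7.65 [0.578 0.057 0.399] [ 1.  0. -0.]
tray [([324.1, 117.2], 0.91), ([92.9, 101.8], 0.6)]
pocket [([305.3, 88.6], 0.69)]
label [([290.2, 147.7], 0.91), ([338.8, 232.7], 0.56), ([443.6, 272.7], 0.26)]
jar_a [([252.7, 211.2], 0.88), ([107.6, 197.6], 0.83), ([80.7, 242.9], 0.72), ([143.4, 253.9], 0.72)]
spacer [([166.3, 184.8], 0.76)]
done_top [([364.1, 155.6], 0.73), ([459.1, 226.6], 0.4)]
holster [([434.1, 180.0], 0.83)]
scanner [([440.2, 180.4], 0.94), ([435.4, 177.0], 0.61)]
grip [([457.9, 227.1], 0.96)]
handle_end [([445.9, 271.6], 0.68), ([434.4, 180.1], 0.42)]
tray ([285.4, 32.6], 0.92) ([324.1, 117.2], 0.91) [ 0.614 -0.045  0.002] 0.1
label ([248.4, 64.9], 0.8) ([290.2, 147.7], 0.91) [0.565 0.012 0.017] 0.3
label ([248.4, 64.9], 0.8) ([338.8, 232.7], 0.56) [ 0.545 -0.002  0.306] 2.6
jar_a ([96.1, 190.9], 0.92) ([143.4, 253.9], 0.72) [ 0.355  0.291 -0.001] 2.4
jar_a ([60.7, 124.9], 0.9) ([107.6, 197.6], 0.83) [ 0.472  0.34  -0.002] 1.4
jar_a ([60.7, 124.9], 0.9) ([143.4, 253.9], 0.72) [0.496 0.18  0.25 ] 2.0
jar_a ([34.1, 179.7], 0.9) ([80.7, 242.9], 0.72) [ 0.369  0.421 -0.019] 0.2
jar_a ([208.2, 137.5], 0.78) ([252.7, 211.2], 0.88) [0.455 0.077 0.025] 2.0
spacer ([119.4, 110.0], 0.69) ([166.3, 184.8], 0.76) [0.497 0.229 0.002] 0.3
done_top ([321.9, 59.3], 0.71) ([364.1, 155.6], 0.73) [ 0.567 -0.088  0.092] 0.2
holster ([409.9, 104.3], 0.62) ([434.1, 180.0], 0.83) [ 0.507 -0.252  0.002] 2.7
scanner ([411.5, 104.9], 0.66) ([440.2, 180.4], 0.94) [ 0.508 -0.255  0.011] 0.8
scanner ([411.5, 104.9], 0.66) ([435.4, 177.0], 0.61) [ 0.505 -0.268 -0.024] 2.0
grip ([427.3, 143.8], 0.91) ([457.9, 227.1], 0.96) [ 0.458 -0.244  0.1  ] 0.7
handle_end ([417.5, 190.9], 0.78) ([445.9, 271.6], 0.68) [ 0.395 -0.225  0.125] 1.3
```

View pics/w3.png

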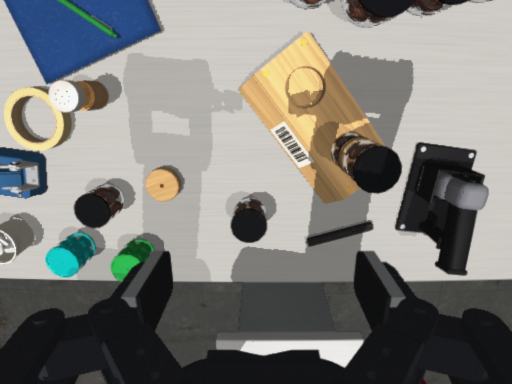

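The second wrist view shows the pocket rim at (305,87), the label at (292,145), jar lids at (249,223) and (97,207), the disc at (163,184), the scanner grip at (458,227) and the marker at (340,233). Next I'll refine by fitting projected circles in both views.

```bash
cat >> h.py <<'E'
from scipy.ndimage import map_coordinates
from scipy.optimize import least_squares
T=np.linspace(0,2*np.pi,120,endpoint=False)
def circ_score(im,x,y,z,r,s=1.5e-3):
    g=cv2.GaussianBlur(im["color"],(0,0),.7).astype(float)
    def samp(rr):
        px=np.array([proj(im,[x+rr*np.cos(t),y+rr*np.sin(t),z]) for t in T])
        return np.array([map_coordinates(g[...,c],[px[:,1],px[:,0]],order=1) for c in range(3)])
    d=samp(r+s)-samp(r-s);return np.abs(np.median(d,axis=1)).sum()*0+np.linalg.norm(d,axis=0).clip(0,80).mean()
def circfit(im,x,y,z,r,w=.01,n=2):
    best=None
    for st_ in (w/4,w/12,w/36):
        c=best[1:] if best else (x,y)
        k=4 if not best else 3
        best=max((circ_score(im,c[0]+i*st_,c[1]+j*st_,z,r),c[0]+i*st_,c[1]+j*st_) for i in range(-k,k+1) for j in range(-k,k+1))
    return np.array(best)
E
python3 - <<'E'
from look import *
L=[pickle.load(open(n,"rb")) for n in("w2.pkl","w3.pkl")]
for n,x,y,z,r in[("j3",.455,.077,.067,.030),("j4",.472,.34,.067,.030),("spacer",.497,.229,.020,.0295),("pocket",.661,-.005,.034,.0305),("done",.567,-.085,.166,.030)]:
    print(n,[circfit(i,x,y,z,r) for i,_ in L])
def res(v):
    c,s=np.cos(v[2]),np.sin(v[2]);o=[]
    for i,D in L:
        for q,p in(("tray",(0,0,0)),("label",(-.069,0,.019)),("done_top",(0,-.062,.099)),("pocket",(0,.062,.012))):
            if q=="pocket" and D[q][0][1]<.5: continue
            o+=list(np.array(proj(i,[v[0]+c*p[0]-s*p[1],v[1]+s*p[0]+c*p[1],p[2]]))-D[q][0][0])
    return o
f=least_squares(res,[.614,-.045,-.86],loss="soft_l1");v=f.x;print(v,np.degrees(v[2]),np.round(f.fun,1) if 0 else np.round(res(v),1))
print("pocket",v[0]-np.sin(v[2])*.062,v[1]+np.cos(v[2])*.062)
def res2(v):
    c,s=np.cos(v[2]),np.sin(v[2]);o=[]
    for i,D in L:
        for q,p in(("holster",(0,0,0)),("scanner",(0,0,.011)),("grip",(-.052,0,.098)),("handle_end",(-.125,0,.111))):
            k=1 if q=="scanner" and i is L[0][0] else 0
            o+=list(np.array(proj(i,[v[0]+c*p[0]-s*p[1],v[1]+s*p[0]+c*p[1],p[2]]))-D[q][k][0])
    return o
f=least_squares(res2,[.508,-.253,-.2],loss="soft_l1");print("holster",f.x,np.degrees(f.x[2]),np.round(res2(f.x),1))
E
```

```text
j3 [array([79.011,  0.448,  0.078]), array([67.131,  0.448,  0.081])]
j4 [array([70.543,  0.472,  0.334]), array([66.255,  0.473,  0.335])]
spacer [array([58.721,  0.501,  0.232]), array([53.253,  0.501,  0.232])]
pocket [array([16.672,  0.66 , -0.007]), array([48.722,  0.659, -0.005])]
done [array([80.   ,  0.564, -0.081]), array([67.3  ,  0.564, -0.082])]
[ 0.613 -0.045 -0.841] -48.19112572251258 [-0.1  0.9  3.8 -1.6 -0.6 -0.4 -0.1  0.4  3.4 -0.9 -0.2  1.1 -4.1  0.1]
pocket 0.659704922033385 -0.0033767095531681904
holster [ 0.508 -0.254 -0.165] -9.470944210250488 [-1.  -0.2  0.4 -0.5  0.9  0.1 -0.7  3.9  2.3 -1.4 -0.7 -0.1 -0.3  0.
  0.2  0.4]
```

Request:
{"op": "arm_command", "data": {"deltas": [{"rx":0,"ry":0,"rz":-0.14,"dx":0,"dy":0,"dz":0.02,"fingers":0.0854},{"rx":0,"ry":0,"rz":-0.14,"dx":0,"dy":0,"dz":0.02,"fingers":0.0854},{"rx":0,"ry":0,"rz":-0.14,"dx":0,"dy":0,"dz":0.02,"fingers":0.0854},{"rx":0,"ry":0,"rz":-0.14,"dx":0,"dy":0,"dz":0.02,"fingers":0.0854},{"rx":0,"ry":0,"rz":-0.14,"dx":0,"dy":0,"dz":0.02,"fingers":0.0854},{"rx":0,"ry":0,"rz":0,"dx":-0.02,"dy":-0.025,"dz":0.03,"fingers":0.0854},{"rx":0,"ry":0,"rz":0,"dx":-0.02,"dy":-0.025,"dz":0.03,"fingers":0.0854},{"rx":0,"ry":0,"rz":0,"dx":-0.02,"dy":-0.025,"dz":0.03,"fingers":0.0854},{"rx":0,"ry":0,"rz":0,"dx":-0.02,"dy":-0.025,"dz":0.03,"fingers":0.0854},{"rx":0,"ry":0,"rz":0,"dx":-0.005,"dy":-0.001,"dz":0.01,"fingers":0.0854},{"rx":0,"ry":0,"rz":0,"dx":0,"dy":0,"dz":0,"fingers":0.0854}]}}

```text
time_s: 9.25
position: [0.4467, 0.0802, 0.1685]
tool_rot: [[0.764, 0.645, -0.003], [0.645, -0.764, 0.0], [-0.002, -0.002, -1.0]]
ft_force: [1.5, 0.4, 0.9]
grip_width: 0.0856
gripper_force: 0.0
```

```bash

python3 - <<'E'
from look import *
i=env.get_image("wrist");pickle.dump(i,open("w4.pkl","wb"))
print(st()[1],circfit(i,.448,.08,.067,.03))
b=circfit(i,.448,.08,.067,.03);go([b[1],b[2],.034],down(np.radians(40)))
E
```

```text
[0.448 0.08  0.17 ] [76.865  0.446  0.083]
shift [ 0.    -0.004  0.136] len 0.136
rotvec [ 0.    -0.     0.003] shift after turn [ 0.    -0.004  0.136]
```

Request:
{"op": "arm_command", "data": {"deltas": [{"rx":0,"ry":0,"rz":0,"dx":0,"dy":-0.004,"dz":0.03,"fingers":0.0854},{"rx":0,"ry":0,"rz":0,"dx":0,"dy":0,"dz":0.03,"fingers":0.0854},{"rx":0,"ry":0,"rz":0,"dx":0,"dy":0,"dz":0.03,"fingers":0.0854},{"rx":0,"ry":0,"rz":0,"dx":0,"dy":0,"dz":0.03,"fingers":0.0854},{"rx":0,"ry":0,"rz":0,"dx":0,"dy":0,"dz":0.016,"fingers":0.0854},{"rx":0,"ry":0,"rz":0,"dx":0,"dy":0,"dz":0,"fingers":0.05},{"rx":0,"ry":0,"rz":0,"dx":0,"dy":0,"dz":0,"fingers":0.05},{"rx":0,"ry":0,"rz":0,"dx":0,"dy":0,"dz":0,"fingers":0.05},{"rx":0,"ry":0,"rz":0,"dx":0,"dy":0,"dz":0,"fingers":0.05},{"rx":0,"ry":0,"rz":0,"dx":0,"dy":0,"dz":0,"fingers":0.05}], "squeeze": 30}}

```text
time_s: 10.3
position: [0.4467, 0.083, 0.0344]
tool_rot: [[0.764, 0.645, 0.003], [0.645, -0.764, -0.0], [0.002, 0.002, -1.0]]
ft_force: [1.8, -0.8, 7.0]
grip_width: 0.058
gripper_force: 32.5
```

Request:
{"op": "arm_command", "data": {"deltas": [{"rx":0,"ry":0,"rz":0,"dx":0,"dy":0,"dz":-0.02,"fingers":0.05},{"rx":0,"ry":0,"rz":0,"dx":0,"dy":0,"dz":-0.03,"fingers":0.05},{"rx":0,"ry":0,"rz":0,"dx":0.02,"dy":0.02,"dz":-0.03,"fingers":0.05},{"rx":0,"ry":0,"rz":0,"dx":0.03,"dy":0.03,"dz":-0.03,"fingers":0.05},{"rx":0,"ry":0,"rz":0,"dx":0.03,"dy":0.03,"dz":-0.02,"fingers":0.05},{"rx":0,"ry":0,"rz":0,"dx":0.026,"dy":0.024,"dz":-0.006,"fingers":0.05},{"rx":0,"ry":0,"rz":0,"dx":0,"dy":0,"dz":0,"fingers":0.05},{"rx":0,"ry":0,"rz":0,"dx":0,"dy":0,"dz":0,"fingers":0.05}]}}

```text
time_s: 11.1
position: [0.5916, 0.0722, 0.1677]
tool_rot: [[0.764, 0.645, -0.001], [0.645, -0.764, 0.0], [-0.001, -0.001, -1.0]]
ft_force: [-0.3, -0.3, -0.4]
grip_width: 0.0581
gripper_force: 32.6
```

```bash

python3 - <<'E'
from look import *
i,D=shot("w5",["pocket","label","tray"])
s,p,r=st()
print("pocket",circfit(i,.659,-.005,.034,.0305))
# lid top in hand
best=[]
for h in(.028,.031,.034,.037):
    c=p+r@np.array([0,0,-h]); b=circfit(i,c[0],c[1],c[2],.030,.008); best.append((b[0],h,r.T@(np.array([b[1],b[2],c[2]])-p)))
for b in best: print(b)
E
```

```text
11.15 [0.591 0.072 0.168] [ 0.764  0.645 -0.001]
pocket [([373.8, 173.3], 0.79)]
label []
tray [([362.5, 223.2], 0.61)]
pocket [52.393  0.661 -0.007]
(np.float64(39.49480233787857), 0.028, array([-0.004,  0.   , -0.028]))
(np.float64(50.22359763526224), 0.031, array([-0.001, -0.001, -0.031]))
(np.float64(58.09024149912967), 0.034, array([ 0.002,  0.002, -0.034]))
(np.float64(60.02067143803577), 0.037, array([ 0.005,  0.001, -0.037]))
```

View pics/w5.png

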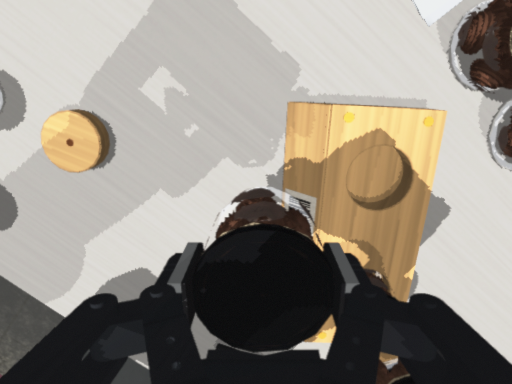

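The picture shows the jar held by its lid, centred at about (262,287). The pocket is at (376,173), with the block's top edges around (330-445,103-111) and the disc at (73,141). I'll check the pocket fit with an overlay.

```bash

python3 - <<'E'
from look import *
i,D=pickle.load(open("w5.pkl","rb"))
x0,y0,f=285,90,4
c=cv2.resize(i["color"][y0:y0+145,x0:x0+170],None,fx=f,fy=f,interpolation=cv2.INTER_CUBIC)
def dr(P,col):
    q=np.array([proj(i,p) for p in P]);cv2.polylines(c,[np.int32((q-[x0,y0]+.5)*f)],True,col,1)
def ci(x,y,z,r,col): dr([[x+r*np.cos(t),y+r*np.sin(t),z] for t in T],col)
px,py=.661,-.007
ci(px,py,.034,.0305,(0,0,255));ci(px,py,.012,.0305,(255,0,0))
for yaw,col in((-50,(0,255,0)),):
    a=np.radians(yaw);X=np.array([np.cos(a),np.sin(a)]);Y=np.array([-np.sin(a),np.cos(a)]);o=np.array([px,py])-.062*Y
    dr([np.r_[o+sx*.05*X+sy*.125*Y,.034] for sx,sy in((-1,-1),(-1,1),(1,1),(1,-1))],col)
cv2.imwrite("pics/ov.png",c)
E
```

```text
(no output)
```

View pics/ov.png

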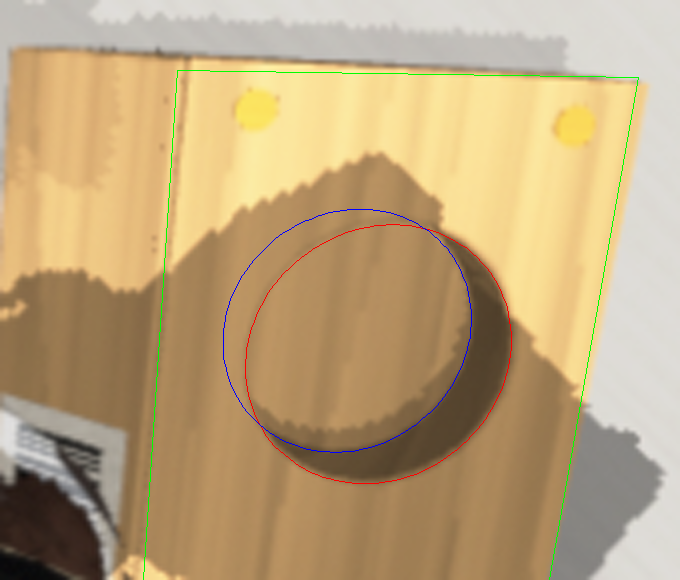

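The red rim fit lies on the visible rim (crop x 245-511, y 225-484), so it is good, and the block yaw is about -51°. Moving over the pocket.

Request:
{"op": "arm_command", "data": {"deltas": [{"rx":0,"ry":0,"rz":0,"dx":0.002,"dy":0.03,"dz":0,"fingers":0.05},{"rx":0,"ry":0,"rz":0,"dx":0,"dy":0.03,"dz":0.01,"fingers":0.05},{"rx":0,"ry":0,"rz":0,"dx":0,"dy":0.03,"dz":0.02,"fingers":0.05},{"rx":0,"ry":0,"rz":0,"dx":0,"dy":0.014,"dz":0.03,"fingers":0.05},{"rx":0,"ry":0,"rz":0,"dx":0,"dy":0,"dz":0.02,"fingers":0.05},{"rx":0,"ry":0,"rz":0,"dx":0,"dy":0,"dz":0,"fingers":0.05},{"rx":0,"ry":0,"rz":0,"dx":0,"dy":0,"dz":0,"fingers":0.05}]}}

```text
time_s: 12.0
position: [0.6604, -0.0058, 0.089]
tool_rot: [[0.764, 0.645, 0.0], [0.645, -0.764, 0.0], [0.0, 0.0, -1.0]]
ft_force: [-0.1, 0.4, -0.3]
grip_width: 0.058
gripper_force: 32.7
```

```bash

python3 - <<'E'
from look import *
s,p,r=st();print(p,s["ft_force"]);go([.660,-.0062,.048],down(np.radians(40.1)))
E
```

```text
[ 0.66  -0.006  0.089] [-0.108  0.437 -0.3  ]
shift [-0.001  0.     0.041] len 0.041
rotvec [ 0.    -0.     0.001] shift after turn [-0.001  0.     0.041]
```

Request:
{"op": "arm_command", "data": {"deltas": [{"rx":0,"ry":0,"rz":0,"dx":0,"dy":0,"dz":0.015,"fingers":0.05},{"rx":0,"ry":0,"rz":0,"dx":0,"dy":0,"dz":0.008,"fingers":0.05},{"rx":0,"ry":0,"rz":0,"dx":0,"dy":0,"dz":0.005,"fingers":0.05},{"rx":0,"ry":0,"rz":0,"dx":0,"dy":0,"dz":0,"fingers":0.05}]}}

```text
time_s: 12.4
position: [0.6605, -0.0058, 0.0603]
tool_rot: [[0.764, 0.645, -0.0], [0.645, -0.764, 0.0], [-0.0, -0.0, -1.0]]
ft_force: [-0.7, 0.2, -1.1]
grip_width: 0.0575
gripper_force: 32.7
```

Request:
{"op": "arm_command", "data": {"deltas": [{"rx":0,"ry":0,"rz":0,"dx":0,"dy":0,"dz":0.006,"fingers":0.05},{"rx":0,"ry":0,"rz":0,"dx":0,"dy":0,"dz":0.004,"fingers":0.05},{"rx":0,"ry":0,"rz":0,"dx":0,"dy":0,"dz":0.0015,"fingers":0.05},{"rx":0,"ry":0,"rz":0,"dx":0,"dy":0,"dz":0,"fingers":0.05}]}}

```text
time_s: 12.8
position: [0.6605, -0.006, 0.0485]
tool_rot: [[0.764, 0.645, -0.0], [0.645, -0.764, 0.0], [-0.0, -0.0, -1.0]]
ft_force: [0.1, 1.0, -1.2]
grip_width: 0.0578
gripper_force: 32.7
```

Request:
{"op": "arm_command", "data": {"deltas": [{"rx":0,"ry":0,"rz":0,"dx":0,"dy":0,"dz":0.002,"fingers":0.05},{"rx":0,"ry":0,"rz":0,"dx":0,"dy":0,"dz":0,"fingers":0.05}]}}

```text
time_s: 13.0
position: [0.6606, -0.0061, 0.0467]
tool_rot: [[0.764, 0.645, 0.0], [0.645, -0.764, -0.0], [0.0, 0.0, -1.0]]
ft_force: [0.4, -0.4, -1.4]
grip_width: 0.0576
gripper_force: 32.7
```

Request:
{"op": "arm_command", "data": {"deltas": [{"rx":0,"ry":0,"rz":0,"dx":0,"dy":0,"dz":0.0015,"fingers":0.05},{"rx":0,"ry":0,"rz":0,"dx":0,"dy":0,"dz":0,"fingers":0.05}]}}

```text
time_s: 13.2
position: [0.661, -0.006, 0.0464]
tool_rot: [[0.764, 0.645, 0.002], [0.645, -0.764, -0.0], [0.001, 0.001, -1.0]]
ft_force: [-1.2, -0.5, 5.5]
grip_width: 0.0577
gripper_force: 33.1
```

Request:
{"op": "arm_command", "data": {"deltas": [{"rx":0,"ry":0,"rz":0,"dx":0,"dy":0,"dz":0,"fingers":0.075},{"rx":0,"ry":0,"rz":0,"dx":0,"dy":0,"dz":0,"fingers":0.0854},{"rx":0,"ry":0,"rz":0,"dx":0,"dy":0,"dz":0,"fingers":0.0854},{"rx":0,"ry":0,"rz":0,"dx":0,"dy":0,"dz":-0.02,"fingers":0.0854},{"rx":0,"ry":0,"rz":0,"dx":0,"dy":0,"dz":-0.04,"fingers":0.0854},{"rx":0,"ry":0,"rz":0,"dx":0,"dy":0,"dz":-0.04,"fingers":0.0854},{"rx":0,"ry":0,"rz":0,"dx":0,"dy":0,"dz":-0.04,"fingers":0.0854},{"rx":0,"ry":0,"rz":0,"dx":0,"dy":-0.04,"dz":-0.02,"fingers":0.0854},{"rx":0,"ry":0,"rz":0,"dx":0,"dy":0,"dz":0,"fingers":0.0854}]}}

```text
time_s: 14.1
position: [0.634, 0.0271, 0.2091]
tool_rot: [[0.763, 0.647, 0.005], [0.647, -0.763, 0.0], [0.004, 0.003, -1.0]]
ft_force: [1.0, -0.2, 0.2]
grip_width: 0.0854
gripper_force: 0.0
```

```bash

python3 - <<'E'
from look import *
i,D=shot("w6",["pocket","jar_a","label"])
s,p,r=st()
for z in(.075,.079,.083): print("lid",z,circfit(i,.6605,-.006,z,.030))
cv2.imwrite("pics/w6.png",cv2.resize(i["color"][60:384,60:460],(800,648)[:2]) if 0 else i["color"])
E
```

```text
14.15 [0.634 0.026 0.207] [0.763 0.646 0.002]
pocket [([294.3, 267.3], 0.55)]
jar_a [([302.0, 170.7], 0.63)]
label [([238.1, 220.0], 0.69)]
lid 0.075 [72.207  0.659 -0.007]
lid 0.079 [73.024  0.66  -0.005]
lid 0.083 [73.177  0.66  -0.005]
```

View pics/w6.png

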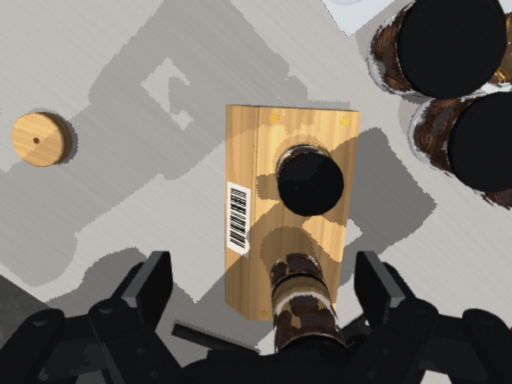

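The picture shows the jar seated in the pocket, lid at (310,183) and upright. The finished stack at (305,300) and marker (218,338) are intact, and the disc is at (40,138). Going to the disc.

Request:
{"op": "arm_command", "data": {"deltas": [{"rx":0,"ry":0,"rz":0,"dx":0.005,"dy":-0.042,"dz":0,"fingers":0.0854},{"rx":0,"ry":0,"rz":0,"dx":0.005,"dy":-0.042,"dz":0.01,"fingers":0.0854},{"rx":0,"ry":0,"rz":0,"dx":0.005,"dy":-0.042,"dz":0.02,"fingers":0.0854},{"rx":0,"ry":0,"rz":0,"dx":0.005,"dy":-0.042,"dz":0.02,"fingers":0.0854},{"rx":0,"ry":0,"rz":0,"dx":0.005,"dy":-0.042,"dz":0.02,"fingers":0.0854},{"rx":0,"ry":0,"rz":0,"dx":0.006,"dy":-0.033,"dz":0.02,"fingers":0.0854},{"rx":0,"ry":0,"rz":0,"dx":0,"dy":0,"dz":0,"fingers":0.0854},{"rx":0,"ry":0,"rz":0,"dx":0,"dy":0,"dz":0,"fingers":0.0854}]}}

```text
time_s: 15.1
position: [0.502, 0.2301, 0.1143]
tool_rot: [[0.764, 0.645, -0.002], [0.645, -0.764, -0.001], [-0.002, -0.001, -1.0]]
ft_force: [0.1, 0.1, 0.1]
grip_width: 0.0857
gripper_force: 0.0
```

```bash

python3 - <<'E'
from look import *
i=env.get_image("wrist");print(st()[1])
b=circfit(i,.501,.232,.020,.0295);print(b);go([b[1],b[2],-.003],down(np.radians(40.1)))
E
```

```text
[0.503 0.23  0.115]
[70.339  0.501  0.233]
shift [ 0.001 -0.003  0.118] len 0.118
rotvec [0. 0. 0.] shift after turn [ 0.001 -0.003  0.118]
```

Request:
{"op": "arm_command", "data": {"deltas": [{"rx":0,"ry":0,"rz":0,"dx":0.001,"dy":-0.003,"dz":0.03,"fingers":0.0854},{"rx":0,"ry":0,"rz":0,"dx":0,"dy":0,"dz":0.03,"fingers":0.0854},{"rx":0,"ry":0,"rz":0,"dx":0,"dy":0,"dz":0.03,"fingers":0.0854},{"rx":0,"ry":0,"rz":0,"dx":0,"dy":0,"dz":0.018,"fingers":0.0854},{"rx":0,"ry":0,"rz":0,"dx":0,"dy":0,"dz":0.008,"fingers":0.0854},{"rx":0,"ry":0,"rz":0,"dx":0,"dy":0,"dz":0,"fingers":0.07},{"rx":0,"ry":0,"rz":0,"dx":0,"dy":0,"dz":0,"fingers":0.05},{"rx":0,"ry":0,"rz":0,"dx":0,"dy":0,"dz":0,"fingers":0.05},{"rx":0,"ry":0,"rz":0,"dx":0,"dy":0,"dz":0,"fingers":0.05},{"rx":0,"ry":0,"rz":0,"dx":0,"dy":0,"dz":0,"fingers":0.05}]}}

```text
time_s: 16.15
position: [0.5015, 0.2332, 0.0004]
tool_rot: [[0.764, 0.645, 0.003], [0.645, -0.764, 0.0], [0.002, 0.002, -1.0]]
ft_force: [0.6, -1.7, 7.8]
grip_width: 0.0578
gripper_force: 32.6
```

Request:
{"op": "arm_command", "data": {"deltas": [{"rx":0,"ry":0,"rz":0,"dx":0,"dy":0,"dz":-0.02,"fingers":0.05},{"rx":0,"ry":0,"rz":0,"dx":0,"dy":0,"dz":-0.04,"fingers":0.05},{"rx":0,"ry":0,"rz":0,"dx":0,"dy":0.01,"dz":-0.04,"fingers":0.05},{"rx":0,"ry":0,"rz":0,"dx":-0.005,"dy":0.04,"dz":-0.04,"fingers":0.05},{"rx":0,"ry":0,"rz":0,"dx":-0.005,"dy":0.04,"dz":-0.02,"fingers":0.05},{"rx":0,"ry":0,"rz":0,"dx":-0.005,"dy":0.04,"dz":0,"fingers":0.05},{"rx":0,"ry":0,"rz":0,"dx":-0.005,"dy":0.04,"dz":0,"fingers":0.05},{"rx":0,"ry":0,"rz":0,"dx":-0.005,"dy":0.04,"dz":0,"fingers":0.05},{"rx":0,"ry":0,"rz":0,"dx":-0.005,"dy":0.04,"dz":0,"fingers":0.05},{"rx":0,"ry":0,"rz":0,"dx":-0.003,"dy":0.035,"dz":0.02,"fingers":0.05},{"rx":0,"ry":0,"rz":0,"dx":0,"dy":0,"dz":0.02,"fingers":0.05},{"rx":0,"ry":0,"rz":0,"dx":0,"dy":0,"dz":0,"fingers":0.05}]}}

```text
time_s: 17.35
position: [0.6553, -0.0024, 0.1116]
tool_rot: [[0.765, 0.644, -0.006], [0.644, -0.765, 0.001], [-0.004, -0.004, -1.0]]
ft_force: [-0.9, 0.9, -1.4]
grip_width: 0.0575
gripper_force: 32.5
```

```bash

python3 - <<'E'
from look import *
i=env.get_image("wrist");s,p,r=st();print(p,s["ft_force"])
for h in(.015,.018,.021):
    c=p+r@np.array([0,0,-h]); b=circfit(i,c[0],c[1],c[2],.0295,.008);print(h,b[0],r.T@(np.array([b[1],b[2],c[2]])-p))
go([.660,-.0058,.080],down(np.radians(40.1)))
E
```

```text
[ 0.656 -0.002  0.114] [-0.667  0.248  0.228]
0.015 65.22408641217186 [-0.004  0.    -0.015]
0.018 64.91405579129294 [-0.001  0.    -0.018]
0.021 58.51450522853877 [ 0.004 -0.    -0.021]
shift [0.001 0.006 0.034] len 0.034
rotvec [-0.002  0.002  0.001] shift after turn [0.001 0.006 0.034]
```

Request:
{"op": "arm_command", "data": {"deltas": [{"rx":0,"ry":0,"rz":0,"dx":0.001,"dy":0.006,"dz":0.01,"fingers":0.05},{"rx":0,"ry":0,"rz":0,"dx":0,"dy":0,"dz":0.01,"fingers":0.05},{"rx":0,"ry":0,"rz":0,"dx":0,"dy":0,"dz":0.009,"fingers":0.05},{"rx":0,"ry":0,"rz":0,"dx":0,"dy":0,"dz":0,"fingers":0.05},{"rx":0,"ry":0,"rz":0,"dx":0,"dy":0,"dz":0,"fingers":0.05}]}}

```text
time_s: 17.9
position: [0.6611, -0.0056, 0.0854]
tool_rot: [[0.764, 0.645, -0.0], [0.645, -0.764, 0.0], [-0.0, -0.0, -1.0]]
ft_force: [-0.0, 0.5, 0.3]
grip_width: 0.0578
gripper_force: 32.5
```

Request:
{"op": "arm_command", "data": {"deltas": [{"rx":0,"ry":0,"rz":0,"dx":0,"dy":0,"dz":0.003,"fingers":0.05},{"rx":0,"ry":0,"rz":0,"dx":-0.001,"dy":0,"dz":0.002,"fingers":0.05},{"rx":0,"ry":0,"rz":0,"dx":0,"dy":0,"dz":0,"fingers":0.05}]}}

```text
time_s: 18.2
position: [0.6602, -0.0065, 0.0802]
tool_rot: [[0.764, 0.645, -0.0], [0.645, -0.764, 0.0], [-0.0, -0.0, -1.0]]
ft_force: [-0.8, 1.1, 0.8]
grip_width: 0.0574
gripper_force: 32.5
```

Request:
{"op": "arm_command", "data": {"deltas": [{"rx":0,"ry":0,"rz":0,"dx":0,"dy":0,"dz":0.0015,"fingers":0.05},{"rx":0,"ry":0,"rz":0,"dx":0,"dy":0,"dz":0,"fingers":0.05}]}}

```text
time_s: 18.4
position: [0.6606, -0.0065, 0.0794]
tool_rot: [[0.764, 0.645, 0.001], [0.645, -0.764, -0.0], [0.001, 0.001, -1.0]]
ft_force: [-0.9, 0.3, 3.0]
grip_width: 0.0578
gripper_force: 32.8
```

Request:
{"op": "arm_command", "data": {"deltas": [{"rx":0,"ry":0,"rz":0,"dx":0,"dy":0,"dz":0,"fingers":0.075},{"rx":0,"ry":0,"rz":0,"dx":0,"dy":0,"dz":0,"fingers":0.0854},{"rx":0,"ry":0,"rz":0,"dx":0,"dy":0,"dz":0,"fingers":0.0854},{"rx":0,"ry":0,"rz":0,"dx":0,"dy":0,"dz":-0.02,"fingers":0.0854},{"rx":0,"ry":0,"rz":0,"dx":0,"dy":0,"dz":-0.04,"fingers":0.0854},{"rx":0,"ry":0,"rz":0,"dx":0,"dy":0,"dz":-0.04,"fingers":0.0854},{"rx":0,"ry":0,"rz":0,"dx":0,"dy":0,"dz":-0.03,"fingers":0.0854},{"rx":0,"ry":0,"rz":0,"dx":0,"dy":0,"dz":0,"fingers":0.0854}]}}

```text
time_s: 19.2
position: [0.6618, -0.0066, 0.2139]
tool_rot: [[0.764, 0.645, 0.009], [0.645, -0.764, -0.002], [0.006, 0.007, -1.0]]
ft_force: [-0.1, -0.4, -0.2]
grip_width: 0.0852
gripper_force: 0.0
```

```bash

python3 - <<'E'
from look import *
i=env.get_image("wrist");s,p,r=st();print(p,s["time_s"]);pickle.dump((i,0),open("w7.pkl","wb"))
print("disc top",circfit(i,.660,-.006,.099,.0295),"on table?",circ_score(i,.501,.232,.02,.0295))
print(circfit(i,.660,-.006,.096,.0295),circfit(i,.660,-.006,.102,.0295))
go([.4725,.3345,.17],down(np.radians(40.1)))
E
```

```text
[ 0.661 -0.007  0.211] 19.25
disc top [46.851  0.66  -0.007] on table? 1.819092696925897
[47.955  0.66  -0.007] [45.294  0.661 -0.006]
shift [ 0.076 -0.382  0.04 ] len 0.392
rotvec [ 0.003 -0.003  0.001] shift after turn [ 0.075 -0.382  0.041]
```

Disc is in place at (0.660, -0.007). Next, the second jar.

Request:
{"op": "arm_command", "data": {"deltas": [{"rx":0,"ry":0,"rz":0,"dx":0.007,"dy":-0.038,"dz":0,"fingers":0.0854},{"rx":0,"ry":0,"rz":0,"dx":0.007,"dy":-0.038,"dz":0,"fingers":0.0854},{"rx":0,"ry":0,"rz":0,"dx":0.007,"dy":-0.038,"dz":0,"fingers":0.0854},{"rx":0,"ry":0,"rz":0,"dx":0.008,"dy":-0.038,"dz":0,"fingers":0.0854},{"rx":0,"ry":0,"rz":0,"dx":0.008,"dy":-0.038,"dz":0,"fingers":0.0854},{"rx":0,"ry":0,"rz":0,"dx":0.008,"dy":-0.038,"dz":0,"fingers":0.0854},{"rx":0,"ry":0,"rz":0,"dx":0.008,"dy":-0.038,"dz":0,"fingers":0.0854},{"rx":0,"ry":0,"rz":0,"dx":0.008,"dy":-0.038,"dz":0,"fingers":0.0854},{"rx":0,"ry":0,"rz":0,"dx":0.007,"dy":-0.038,"dz":0.02,"fingers":0.0854},{"rx":0,"ry":0,"rz":0,"dx":0.007,"dy":-0.04,"dz":0.02,"fingers":0.0854},{"rx":0,"ry":0,"rz":0,"dx":0,"dy":0,"dz":0,"fingers":0.0854},{"rx":0,"ry":0,"rz":0,"dx":0,"dy":0,"dz":0,"fingers":0.0854}]}}

```text
time_s: 20.45
position: [0.4705, 0.3341, 0.1674]
tool_rot: [[0.763, 0.646, -0.003], [0.646, -0.763, -0.001], [-0.003, -0.001, -1.0]]
ft_force: [0.9, -0.5, 1.1]
grip_width: 0.0857
gripper_force: 0.0
```

```bash

python3 - <<'E'
from look import *
i=env.get_image("wrist");print(st()[1])
b=circfit(i,.4725,.3345,.067,.030);print(b);go([b[1],b[2],.034],down(np.radians(40.1)))
E
```

```text
[0.471 0.334 0.168]
[78.822  0.472  0.339]
shift [ 0.005 -0.004  0.134] len 0.134
rotvec [-0.     0.001  0.001] shift after turn [ 0.004 -0.004  0.134]
```

Request:
{"op": "arm_command", "data": {"deltas": [{"rx":0,"ry":0,"rz":0,"dx":0.004,"dy":-0.004,"dz":0.03,"fingers":0.0854},{"rx":0,"ry":0,"rz":0,"dx":0,"dy":0,"dz":0.03,"fingers":0.0854},{"rx":0,"ry":0,"rz":0,"dx":0,"dy":0,"dz":0.03,"fingers":0.0854},{"rx":0,"ry":0,"rz":0,"dx":0,"dy":0,"dz":0.03,"fingers":0.0854},{"rx":0,"ry":0,"rz":0,"dx":0,"dy":0,"dz":0.014,"fingers":0.0854},{"rx":0,"ry":0,"rz":0,"dx":0,"dy":0,"dz":0,"fingers":0.05},{"rx":0,"ry":0,"rz":0,"dx":0,"dy":0,"dz":0,"fingers":0.05},{"rx":0,"ry":0,"rz":0,"dx":0,"dy":0,"dz":0,"fingers":0.05},{"rx":0,"ry":0,"rz":0,"dx":0,"dy":0,"dz":0,"fingers":0.05},{"rx":0,"ry":0,"rz":0,"dx":0,"dy":0,"dz":0,"fingers":0.05},{"rx":0,"ry":0,"rz":0,"dx":0,"dy":0,"dz":-0.02,"fingers":0.05},{"rx":0,"ry":0,"rz":0,"dx":0,"dy":0,"dz":-0.04,"fingers":0.05}]}}

```text
time_s: 21.7
position: [0.4705, 0.3389, 0.0934]
tool_rot: [[0.764, 0.645, -0.005], [0.645, -0.764, -0.002], [-0.006, -0.002, -1.0]]
ft_force: [1.5, 0.7, 0.5]
grip_width: 0.0581
gripper_force: 32.6
```

Request:
{"op": "arm_command", "data": {"deltas": [{"rx":0,"ry":0,"rz":0,"dx":0,"dy":0.02,"dz":-0.04,"fingers":0.05},{"rx":0,"ry":0,"rz":0,"dx":-0.008,"dy":0.038,"dz":-0.03,"fingers":0.05},{"rx":0,"ry":0,"rz":0,"dx":-0.008,"dy":0.038,"dz":-0.02,"fingers":0.05},{"rx":0,"ry":0,"rz":0,"dx":-0.008,"dy":0.038,"dz":-0.01,"fingers":0.05},{"rx":0,"ry":0,"rz":0,"dx":-0.008,"dy":0.038,"dz":0,"fingers":0.05},{"rx":0,"ry":0,"rz":0,"dx":-0.008,"dy":0.038,"dz":0,"fingers":0.05},{"rx":0,"ry":0,"rz":0,"dx":-0.008,"dy":0.038,"dz":0,"fingers":0.05},{"rx":0,"ry":0,"rz":0,"dx":-0.008,"dy":0.038,"dz":0,"fingers":0.05},{"rx":0,"ry":0,"rz":0,"dx":-0.008,"dy":0.038,"dz":0,"fingers":0.05},{"rx":0,"ry":0,"rz":0,"dx":-0.007,"dy":0.03,"dz":0,"fingers":0.05},{"rx":0,"ry":0,"rz":0,"dx":-0.007,"dy":0.02,"dz":0,"fingers":0.05},{"rx":0,"ry":0,"rz":0,"dx":0,"dy":0,"dz":0,"fingers":0.05}]}}

```text
time_s: 22.9
position: [0.6539, 0.0011, 0.1945]
tool_rot: [[0.766, 0.643, -0.0], [0.643, -0.766, -0.0], [-0.0, -0.0, -1.0]]
ft_force: [-0.3, 0.7, -1.3]
grip_width: 0.0579
gripper_force: 32.6
```

```bash

python3 - <<'E'
from look import *
i=env.get_image("wrist");s,p,r=st();print(p,s["ft_force"])
for h in(.030,.033,.036):
    c=p+r@np.array([0,0,-h]); b=circfit(i,c[0],c[1],c[2],.030,.008);print(h,b[0],r.T@(np.array([b[1],b[2],c[2]])-p))
go([.660,-.0062,.150],down(np.radians(40.1)))
E
```

```text
[0.653 0.003 0.195] [ 0.287 -0.334 -0.621]
0.03 45.6665514665962 [-0.002  0.001 -0.03 ]
0.033 52.817205553659115 [-0.     0.003 -0.033]
0.036 52.09266527050407 [ 0.     0.003 -0.036]
shift [-0.001  0.011  0.045] len 0.046
rotvec [-0.001  0.    -0.   ] shift after turn [-0.001  0.011  0.045]
```

Request:
{"op": "arm_command", "data": {"deltas": [{"rx":0,"ry":0,"rz":0,"dx":-0.001,"dy":0.011,"dz":0,"fingers":0.05},{"rx":0,"ry":0,"rz":0,"dx":0,"dy":0,"dz":0.025,"fingers":0.05},{"rx":0,"ry":0,"rz":0,"dx":0,"dy":0,"dz":0.02,"fingers":0.05},{"rx":0,"ry":0,"rz":0,"dx":0,"dy":0,"dz":0.01,"fingers":0.05},{"rx":0,"ry":0,"rz":0,"dx":0,"dy":0,"dz":0,"fingers":0.05},{"rx":0,"ry":0,"rz":0,"dx":0,"dy":0,"dz":0,"fingers":0.05}]}}

```text
time_s: 23.55
position: [0.6602, -0.0054, 0.1409]
tool_rot: [[0.764, 0.645, 0.001], [0.645, -0.764, -0.0], [0.001, 0.001, -1.0]]
ft_force: [0.4, 0.3, -0.4]
grip_width: 0.0579
gripper_force: 32.6
```

Request:
{"op": "arm_command", "data": {"deltas": [{"rx":0,"ry":0,"rz":0,"dx":0,"dy":0.001,"dz":0.004,"fingers":0.05},{"rx":0,"ry":0,"rz":0,"dx":0,"dy":0,"dz":0.002,"fingers":0.05},{"rx":0,"ry":0,"rz":0,"dx":0,"dy":0,"dz":0,"fingers":0.05}]}}

```text
time_s: 23.85
position: [0.6607, -0.0065, 0.1348]
tool_rot: [[0.764, 0.645, 0.002], [0.645, -0.764, -0.0], [0.001, 0.001, -1.0]]
ft_force: [0.5, -0.2, 4.2]
grip_width: 0.0579
gripper_force: 32.8
```

Request:
{"op": "arm_command", "data": {"deltas": [{"rx":0,"ry":0,"rz":0,"dx":0,"dy":0,"dz":0,"fingers":0.075},{"rx":0,"ry":0,"rz":0,"dx":0,"dy":0,"dz":0,"fingers":0.0854},{"rx":0,"ry":0,"rz":0,"dx":0,"dy":0,"dz":0,"fingers":0.0854},{"rx":0,"ry":0,"rz":0,"dx":0,"dy":0,"dz":-0.02,"fingers":0.0854},{"rx":0,"ry":0,"rz":0,"dx":0,"dy":0,"dz":-0.04,"fingers":0.0854},{"rx":0,"ry":0,"rz":0,"dx":0,"dy":0,"dz":-0.04,"fingers":0.0854},{"rx":0,"ry":0,"rz":0,"dx":0,"dy":0,"dz":-0.04,"fingers":0.0854},{"rx":0,"ry":0,"rz":0,"dx":-0.04,"dy":-0.04,"dz":-0.01,"fingers":0.0854},{"rx":0,"ry":0,"rz":0,"dx":-0.03,"dy":-0.03,"dz":0,"fingers":0.0854},{"rx":0,"ry":0,"rz":0,"dx":0,"dy":0,"dz":0,"fingers":0.0854}]}}

```text
time_s: 24.85
position: [0.5645, 0.0023, 0.283]
tool_rot: [[0.764, 0.645, -0.003], [0.645, -0.764, 0.001], [-0.002, -0.002, -1.0]]
ft_force: [1.0, -0.1, 0.6]
grip_width: 0.0851
gripper_force: 0.0
```

```bash

python3 - <<'E'
from look import *
i,D=shot("w8",["label","grip","handle_end","scanner"])
for z in(.163,.166): print("lid",circfit(i,.660,-.006,z,.030))
print("done",circfit(i,.564,-.0815,.166,.030))
b=env.get_image("scene")["color"][120:220,200:335];c=env.get_image("side")["color"][120:220,210:345]
cv2.imwrite("pics/c8.png",np.hstack([cv2.resize(i["color"],(400,300)),cv2.resize(np.vstack([b,c]),(202,300))]))
E
```

```text
24.9 [0.567 0.002 0.283] [ 0.764  0.645 -0.   ]
label [([261.5, 144.9], 0.55)]
grip [([355.8, 345.4], 0.67)]
handle_end [([310.0, 192.5], 0.49)]
scanner []
lid [80.     0.658 -0.008]
lid [80.     0.659 -0.007]
done [57.397  0.564 -0.081]
```

View pics/c8.png

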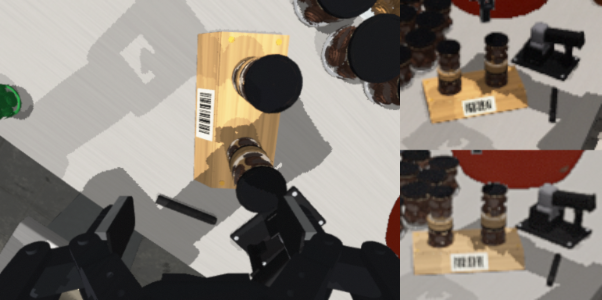

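The finished stack stands unchanged, and the new one beside it looks the same and upright, lid at (0.659,-0.007). Next, the scanner.

Request:
{"op": "arm_command", "data": {"deltas": [{"rx":0,"ry":0,"rz":0.144,"dx":0,"dy":0,"dz":0,"fingers":0.0854},{"rx":0,"ry":0,"rz":0.144,"dx":0,"dy":0,"dz":0,"fingers":0.0854},{"rx":0,"ry":0,"rz":0.144,"dx":0,"dy":0,"dz":0,"fingers":0.0854},{"rx":0,"ry":0,"rz":0.144,"dx":0,"dy":0,"dz":0,"fingers":0.0854},{"rx":0,"ry":0,"rz":0.144,"dx":0,"dy":0,"dz":0,"fingers":0.0854},{"rx":0,"ry":0,"rz":0.144,"dx":0,"dy":0,"dz":0,"fingers":0.0854},{"rx":0,"ry":0,"rz":0,"dx":-0.011,"dy":0.044,"dz":0,"fingers":0.0854},{"rx":0,"ry":0,"rz":0,"dx":-0.011,"dy":0.044,"dz":0,"fingers":0.0854},{"rx":0,"ry":0,"rz":0,"dx":-0.011,"dy":0.044,"dz":0,"fingers":0.0854},{"rx":0,"ry":0,"rz":0,"dx":-0.011,"dy":0.044,"dz":0.005,"fingers":0.0854},{"rx":0,"ry":0,"rz":0,"dx":-0.011,"dy":0.044,"dz":0.025,"fingers":0.0854},{"rx":0,"ry":0,"rz":0,"dx":-0.011,"dy":0.042,"dz":0.03,"fingers":0.0854}]}}

```text
time_s: 26.4
position: [0.4628, -0.2454, 0.2249]
tool_rot: [[0.987, -0.163, 0.002], [-0.163, -0.987, -0.002], [0.002, 0.001, -1.0]]
ft_force: [1.8, -0.3, -0.3]
grip_width: 0.0852
gripper_force: 0.0
```

Request:
{"op": "arm_command", "data": {"deltas": [{"rx":0,"ry":0,"rz":0,"dx":0,"dy":0,"dz":0,"fingers":0.0854},{"rx":0,"ry":0,"rz":0,"dx":0,"dy":0,"dz":0,"fingers":0.0854}]}}

```text
time_s: 26.6
position: [0.4631, -0.2438, 0.2246]
tool_rot: [[0.986, -0.164, -0.001], [-0.164, -0.986, 0.001], [-0.001, -0.001, -1.0]]
ft_force: [-0.1, 0.7, 0.6]
grip_width: 0.0853
gripper_force: 0.0
```

```bash

python3 - <<'E'
from look import *
i,D=shot("w9",["holster","scanner","grip","handle_end"])
print(st()[0]["q"])
L=[pickle.load(open(n,"rb")) for n in("w2.pkl","w3.pkl","w9.pkl")]
for n,(j,d) in(("new",(i,D)),):
    for q,z in(("grip",.098),("handle_end",.111),("scanner",.011),("holster",0)):
        for x in d[q][:2]: print(q,x,atz(j,x[0],z))
cv2.imwrite("pics/w9.png",i["color"])
E
```

```text
26.65 [ 0.464 -0.243  0.225] [ 0.987 -0.163  0.001]
holster []
scanner [([266.4, 117.5], 0.89)]
grip [([266.0, 188.1], 0.72), ([55.3, 99.8], 0.6)]
handle_end [([272.9, 265.9], 0.87)]
[-40.565  19.314  79.178   0.006  81.42   58.683]
grip ([266.0, 188.1], 0.72) [ 0.458 -0.246  0.098]
grip ([55.3, 99.8], 0.6) [ 0.563 -0.084  0.098]
handle_end ([272.9, 265.9], 0.87) [ 0.387 -0.24   0.111]
scanner ([266.4, 117.5], 0.89) [ 0.512 -0.256  0.011]
```

View pics/w9.png

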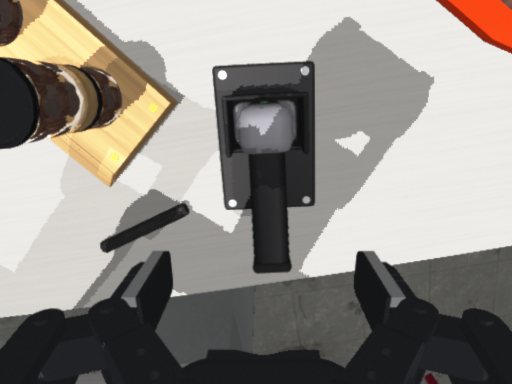

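The picture shows the holster at (265,135), with the scanner head at (266,125) and its handle running down to (272,270), yaw about -7°. Descending to grip it.

Request:
{"op": "arm_command", "data": {"deltas": [{"rx":0,"ry":0,"rz":-0.045,"dx":-0.0055,"dy":0.005,"dz":0.01,"fingers":0.0854},{"rx":0,"ry":0,"rz":0,"dx":0,"dy":0,"dz":0.03,"fingers":0.0854},{"rx":0,"ry":0,"rz":0,"dx":0,"dy":0,"dz":0.03,"fingers":0.0854},{"rx":0,"ry":0,"rz":0,"dx":0,"dy":0,"dz":0.03,"fingers":0.0854},{"rx":0,"ry":0,"rz":0,"dx":0,"dy":0,"dz":0.03,"fingers":0.0854},{"rx":0,"ry":0,"rz":0,"dx":0,"dy":0,"dz":0.018,"fingers":0.0854},{"rx":0,"ry":0,"rz":0,"dx":0,"dy":0,"dz":0,"fingers":0.06},{"rx":0,"ry":0,"rz":0,"dx":0,"dy":0,"dz":0,"fingers":0.04},{"rx":0,"ry":0,"rz":0,"dx":0,"dy":0,"dz":0,"fingers":0.02},{"rx":0,"ry":0,"rz":0,"dx":0,"dy":0,"dz":0,"fingers":0.02},{"rx":0,"ry":0,"rz":0,"dx":0,"dy":0,"dz":0,"fingers":0.02},{"rx":0,"ry":0,"rz":0,"dx":0,"dy":0,"dz":0,"fingers":0.02}], "squeeze": 60}}

```text
time_s: 28.05
position: [0.4573, -0.2474, 0.0784]
tool_rot: [[0.993, -0.118, 0.002], [-0.118, -0.993, -0.002], [0.002, 0.001, -1.0]]
ft_force: [-0.0, 0.9, 7.2]
grip_width: 0.0305
gripper_force: 59.8
```

Request:
{"op": "arm_command", "data": {"deltas": [{"rx":0,"ry":0,"rz":0,"dx":0,"dy":0,"dz":0,"fingers":0.02},{"rx":0,"ry":0,"rz":0,"dx":0,"dy":0,"dz":-0.01,"fingers":0.02},{"rx":0,"ry":0,"rz":0,"dx":0,"dy":0,"dz":-0.015,"fingers":0.02},{"rx":0,"ry":0,"rz":0,"dx":0,"dy":0,"dz":-0.015,"fingers":0.02},{"rx":0,"ry":0,"rz":0,"dx":0,"dy":0,"dz":-0.02,"fingers":0.02},{"rx":0,"ry":0,"rz":0,"dx":0,"dy":0,"dz":-0.03,"fingers":0.02},{"rx":0,"ry":0,"rz":0,"dx":0,"dy":0,"dz":-0.03,"fingers":0.02},{"rx":0,"ry":0,"rz":0,"dx":0,"dy":0,"dz":-0.03,"fingers":0.02},{"rx":0,"ry":0,"rz":0,"dx":0,"dy":0,"dz":-0.03,"fingers":0.02},{"rx":0,"ry":0,"rz":0,"dx":0,"dy":0,"dz":-0.02,"fingers":0.02},{"rx":0,"ry":0,"rz":0,"dx":0,"dy":0,"dz":0,"fingers":0.02}], "squeeze": 90}}

```text
time_s: 29.15
position: [0.4571, -0.2474, 0.28]
tool_rot: [[0.993, -0.118, 0.004], [-0.118, -0.993, -0.004], [0.005, 0.003, -1.0]]
ft_force: [1.0, -0.2, -1.7]
grip_width: 0.0303
gripper_force: 89.0
```

```bash
cat > plan.py <<'E'
from look import *
a=np.radians(-51);X=np.array([np.cos(a),np.sin(a),0])
lab=np.array([.568,.010,.019]);n=-X*.70711+np.array([0,0,.70711])
def plan(p,r,off=None,d=.10):
    # scanner rot == [tx,-ty,-tz] assuming upright grasp; off: grip point in tool
    z0=np.array([0,0,1.]);ax=np.cross(z0,n);ax/=np.linalg.norm(ax)
    Q=R.from_rotvec(ax*np.pi/4).as_matrix()
    S0=down(np.radians(-6.8))@np.diag([1,-1,-1]);S1=Q@S0;T1=S1@np.diag([1,-1,-1])
    org=lab+d*n;grip=org+S1@np.array([-.052,0,.087])
    tcp=grip+T1@np.array([0,0,.0195])
    return S1,T1,tcp,org
E
python3 - <<'E'
from plan import *
i=env.get_image("wrist");cv2.imwrite("pics/w10.png",i["color"])
s,p,r=st();print(s["time_s"],p,s["q"],s["ft_force"])
S1,T1,tcp,org=plan(p,r);print(S1,tcp,org,"hend",org+S1@[-.125,0,.1])
go(tcp,T1)
print("rest view exp: head top px",proj(i,p+r@np.array([.052,0,-.0387])))
E
```

```text
29.2 [ 0.457 -0.247  0.278] [-41.49   16.898  74.036  -0.005  88.956  55.284] [-0.29  -0.321 -3.247]
[[ 0.861  0.247 -0.445]
 [ 0.045  0.834  0.55 ]
 [ 0.507 -0.493  0.707]] [0.449 0.1   0.111] [0.524 0.065 0.09 ] hend [0.371 0.114 0.097]
shift [-0.049 -0.344  0.166] len 0.385
rotvec [-0.546  0.561  0.   ] shift after turn [-0.076 -0.369 -0.076]
rest view exp: head top px [np.float64(262.5705337149566), np.float64(170.8104833022612)]
```

View pics/w10.png

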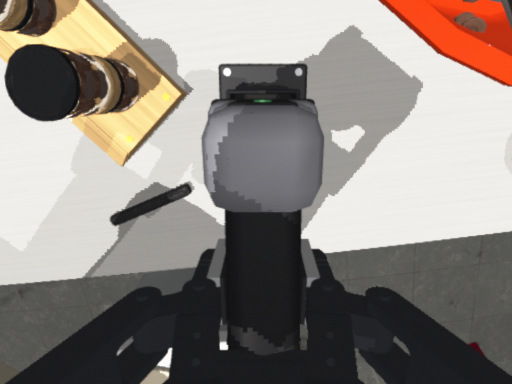

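The scanner is held squarely, with its head at (263,155) and handle straight between the fingers. It is clear of the holster at (262,75). I'll carry it across, then turn it.

Request:
{"op": "arm_command", "data": {"deltas": [{"rx":0,"ry":0,"rz":0,"dx":-0.01,"dy":-0.02,"dz":-0.005,"fingers":0.02},{"rx":0,"ry":0,"rz":0,"dx":-0.01,"dy":-0.036,"dz":-0.005,"fingers":0.02},{"rx":0,"ry":0,"rz":0,"dx":-0.01,"dy":-0.036,"dz":-0.005,"fingers":0.02},{"rx":0,"ry":0,"rz":0,"dx":-0.01,"dy":-0.036,"dz":-0.005,"fingers":0.02},{"rx":0,"ry":0,"rz":0,"dx":-0.01,"dy":-0.036,"dz":0,"fingers":0.02},{"rx":0,"ry":0,"rz":0,"dx":-0.01,"dy":-0.036,"dz":0,"fingers":0.02},{"rx":0,"ry":0,"rz":0,"dx":-0.006,"dy":-0.036,"dz":0,"fingers":0.02},{"rx":0,"ry":0,"rz":0,"dx":-0.005,"dy":-0.036,"dz":0,"fingers":0.02},{"rx":0,"ry":0,"rz":0,"dx":0,"dy":-0.036,"dz":0,"fingers":0.02},{"rx":0,"ry":0,"rz":0,"dx":0,"dy":-0.033,"dz":0,"fingers":0.02},{"rx":0,"ry":0,"rz":0,"dx":0,"dy":0,"dz":0,"fingers":0.02}]}}

```text
time_s: 30.3
position: [0.4256, 0.1028, 0.2955]
tool_rot: [[0.993, -0.114, -0.003], [-0.114, -0.994, 0.001], [-0.003, -0.001, -1.0]]
ft_force: [-0.8, -0.9, -3.5]
grip_width: 0.0297
gripper_force: 89.7
```

Request:
{"op": "arm_command", "data": {"deltas": [{"rx":-0.05,"ry":0.051,"rz":0,"dx":0,"dy":0,"dz":0,"fingers":0.02},{"rx":-0.062,"ry":0.064,"rz":0,"dx":0,"dy":0,"dz":0,"fingers":0.02},{"rx":-0.062,"ry":0.064,"rz":0,"dx":0,"dy":0,"dz":0,"fingers":0.02},{"rx":-0.062,"ry":0.064,"rz":0,"dx":0,"dy":0,"dz":0,"fingers":0.02},{"rx":-0.062,"ry":0.064,"rz":0,"dx":0,"dy":0,"dz":0,"fingers":0.02},{"rx":-0.062,"ry":0.064,"rz":0,"dx":0,"dy":0,"dz":0,"fingers":0.02},{"rx":-0.062,"ry":0.064,"rz":0,"dx":0,"dy":0,"dz":0,"fingers":0.02},{"rx":-0.062,"ry":0.064,"rz":0,"dx":0,"dy":0,"dz":0,"fingers":0.02},{"rx":-0.062,"ry":0.064,"rz":0,"dx":0,"dy":0,"dz":0,"fingers":0.02},{"rx":0,"ry":0,"rz":0,"dx":0,"dy":0,"dz":0,"fingers":0.02}]}}

```text
time_s: 31.3
position: [0.425, 0.1001, 0.2946]
tool_rot: [[0.863, -0.242, 0.443], [0.048, -0.835, -0.549], [0.502, 0.495, -0.709]]
ft_force: [0.3, 0.4, -3.0]
grip_width: 0.0297
gripper_force: 89.7
```

```bash
python3 - <<'E'
from plan import *
s,p,r=st();print(s["time_s"],p,s["q"],s["grip_width"],s["gripper_force"])
S1,T1,tcp,org=plan(p,r);go(tcp,T1)
E
```

```text
31.3 [0.425 0.1   0.295] [ 20.456   6.549  97.762 -46.628  66.957 132.743] 0.029667500820591462 89.65133786201477
shift [-0.072 -0.096  0.141] len 0.185
rotvec [-0.001  0.003  0.005] shift after turn [-0.073 -0.096  0.141]
```

Request:
{"op": "arm_command", "data": {"deltas": [{"rx":0,"ry":0,"rz":0,"dx":-0.009,"dy":-0.012,"dz":0.018,"fingers":0.02},{"rx":0,"ry":0,"rz":0,"dx":-0.009,"dy":-0.012,"dz":0.018,"fingers":0.02},{"rx":0,"ry":0,"rz":0,"dx":-0.009,"dy":-0.012,"dz":0.018,"fingers":0.02},{"rx":0,"ry":0,"rz":0,"dx":-0.009,"dy":-0.012,"dz":0.018,"fingers":0.02},{"rx":0,"ry":0,"rz":0,"dx":-0.009,"dy":-0.012,"dz":0.018,"fingers":0.02},{"rx":0,"ry":0,"rz":0,"dx":-0.009,"dy":-0.012,"dz":0.018,"fingers":0.02},{"rx":0,"ry":0,"rz":0,"dx":-0.009,"dy":-0.012,"dz":0.017,"fingers":0.02},{"rx":0,"ry":0,"rz":0,"dx":-0.009,"dy":-0.012,"dz":0.016,"fingers":0.02},{"rx":0,"ry":0,"rz":0,"dx":0,"dy":0,"dz":0,"fingers":0.02},{"rx":0,"ry":0,"rz":0,"dx":0,"dy":0,"dz":0,"fingers":0.02}]}}

```text
time_s: 32.3
position: [0.451, 0.0991, 0.1137]
tool_rot: [[0.862, -0.246, 0.444], [0.044, -0.835, -0.549], [0.506, 0.492, -0.709]]
ft_force: [0.9, -0.5, -1.7]
grip_width: 0.0299
gripper_force: 89.5
```

```bash
python3 - <<'E'
from plan import *
s,p,r=st();print(s["time_s"],p,s["q"],s["ft_force"])
S1,T1,tcp,org=plan(p,r);go(tcp,T1)
for n in("wrist","scene","side"):
    i=env.get_image(n)
    for q,P in(("scanner",org),("label",lab),("handle_end",org+S1@[-.125,0,.1]),("grip",org+S1@[-.052,0,.087]),("done_top",[.564,-.0815,.099]),("jar_a",[.66,-.006,.099])):
        print(n,q,"expected",np.round(proj(i,P)),[(np.round(x["location"]).tolist(),round(x["p"],2)) for x in env.tip_of(q,i)][:4])
E
```

```text
32.3 [0.451 0.099 0.114] [ 19.018  24.629 110.797 -63.841  47.637 162.56 ] [ 0.947 -0.537 -1.712]
shift [-0.003 -0.001  0.001] len 0.004
rotvec [-0.001  0.002 -0.   ] shift after turn [-0.003 -0.001  0.001]
wrist scanner expected [261. 137.] [([261.0, 132.0], 0.59)]
wrist label expected [262. 123.] []
wrist handle_end expected [260. 420.] []
wrist grip expected [260. 280.] [([265.0, 275.0], 0.95)]
wrist done_top expected [389.  88.] [([393.0, 88.0], 0.58)]
wrist jar_a expected [297. -18.] [([249.0, 49.0], 0.77)]
scene scanner expected [258. 188.] [([257.0, 188.0], 0.9), ([263.0, 163.0], 0.46)]
scene label expected [253. 190.] [([253.0, 192.0], 0.45)]
scene handle_end expected [294. 208.] []
scene grip expected [276. 195.] [([274.0, 198.0], 0.93)]
scene done_top expected [264. 160.] [([265.0, 162.0], 0.83)]
scene jar_a expected [232. 165.] [([276.0, 266.0], 0.89), ([232.0, 165.0], 0.88), ([255.0, 293.0], 0.82), ([231.0, 188.0], 0.64)]
side scanner expected [259. 188.] [([261.0, 189.0], 0.75), ([237.0, 184.0], 0.38), ([308.0, 172.0], 0.15)]
side label expected [256. 194.] [([253.0, 194.0], 0.61)]
side handle_end expected [295. 208.] [([293.0, 208.0], 0.58)]
side grip expected [275. 193.] [([235.0, 163.0], 0.72), ([276.0, 189.0], 0.67)]
side done_top expected [272. 163.] []
side jar_a expected [236. 164.] [([264.0, 269.0], 0.98), ([240.0, 300.0], 0.9), ([237.0, 183.0], 0.61), ([238.0, 164.0], 0.53)]
```

Request:
{"op": "arm_command", "data": {"deltas": [{"rx":0,"ry":0,"rz":0,"dx":0,"dy":0,"dz":0,"fingers":0.02},{"rx":0,"ry":0,"rz":0,"dx":0,"dy":0,"dz":0,"fingers":0.02},{"rx":0,"ry":0,"rz":0,"dx":0,"dy":0,"dz":0,"fingers":0.02}]}}

```text
time_s: 33.65
position: [0.4509, 0.0996, 0.1135]
tool_rot: [[0.861, -0.246, 0.446], [0.045, -0.835, -0.548], [0.507, 0.492, -0.708]]
ft_force: [-0.8, -0.2, -3.5]
grip_width: 0.0303
gripper_force: 89.5
```

```bash
python3 -c "
from rig import env
s=env.observe();print(s['qvel'],s['q'])
print(env.close_job())"
```

```text
[ 0.15562708  0.03400732 -0.0843692   0.06439077 -0.00174815  0.03647112] [ 19.10018712  24.6564546  110.85620093 -63.99852489  47.5932917
 162.77628312]
the job is handed in; nothing more can be done
None
```

The stack is built in the empty pocket, and the job was handed in with the gripper holding the scanner still and clear, aimed at the label's middle from about 10 cm; the verdict wasn't shown.

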